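Change over the air-filter cassette with the supply shut

TASK

Turn the long lever of the air-supply valve to fully shut, and with the air shut off slide the white filter cassette, pleats up, along the dock's channel fully home until the spring catch clicks out behind it. Then turn the same lever back to fully open against its stop, leaving the cassette latched. Leave the short-winged branch cock as it is and do not push the other things on the bench about.

Things in the scene. Friction and masses are not known exactly. Their poses are not given: they have to be found in the camera images.
- air_valve: Air-supply ball valve, the one with the long one-armed lever, on a steel foot 150 x 56 x 8 mm fixed to the bench. Origin: centre of the foot's underside, under the lever's turning axis. Its x runs along its pipe (22 mm diameter, top 56 mm above the bench; brass block top 62 mm). A gauge at its x = -69 to -50 mm, y = -20 to 20 mm, rises to 112 mm. Place and direction vary.
- air_lever (a joint): Long lever, rad: 0 = fully open (along the pipe, pointing to the valve's +x), 1.571 = fully shut (across the pipe, pointing to the valve's -y: clockwise from above shuts). Hard stops at both ends; starts between 0 and 0.5. Friction (0.22 N m, some 3.5 N at 65 mm out) holds it where it is left.
- lever_tip (a point): Outer end of the long lever, on its centre line, 92 mm from the turning axis and 87 mm above the bench. The lever is a flat steel bar with a black sleeve, 16 mm wide, 10 mm thick (82 to 92 mm above the bench); it reaches 8 mm past the axis on the other side.
- branch_cock: A second valve on an identical foot, pipe and gauge, told apart by its short two-winged handle (64 mm from wing end to wing end, 82 to 92 mm above the bench). It feeds another line; leave it as it is. Same frame as the lever valve.
- wing_tip (a point): end of one wing of the second valve's handle, 32 mm from that valve's axis
- dock: Cassette dock fixed to the bench; the cassette slides in along its +x. Origin on the bench under the centre line. Base plate 6 mm thick, x -110 to 100 mm, y -52 to 52 mm. From x = -110 to -50 mm it is an open apron without walls, to set the cassette on. Channel: walls to 30 mm above the bench, inner faces at y = -29.5 and 29.5 mm. End stop: grey head block, face at x = 70 mm. Place and direction vary.
- dock_mouth (a point): Mouth of the channel: dock x = -50 mm, y = 0, on the plate's top face (6 mm above the bench). From here flared lead-ins narrow from about 83 mm apart to 59 mm at dock x = -30 mm; their outer ends are some 90 mm apart, 30 mm above the bench.
- dock_home (a point): where the cassette's origin lies when it is fully home: on the plate's top face (6 mm above the bench), at dock x = 35 mm, y = 0; axes as the dock's
- catch (a joint): Spring catch in the channel's +y wall, dock x = -28 to -3.5 mm, 9 to 31 mm above the bench. Metres: 0 = sprung out, nose 9 mm into the channel; up to 0.012 = pushed aside to +y. Its ramp faces the apron: a cassette slid in pushes it aside (spring 3 N, 6 N at 10 mm; some 5 to 10 N of push on the cassette). It snaps back to 0 once the cassette's rear face has passed dock x = -3.5 mm.
- cassette: Filter cassette: white plastic block 70 mm long (its x), 56 mm wide (its y), 36 mm tall, pleats on top, 0.13 to 0.25 kg, loose on the bench. Origin: centre of its underside. Same either end first. Goes in with its length along the channel, pleats up.
- servo: black model servo, box 40 x 20 mm, 45 mm tall; bystander beside the dock, origin at centre of underside
- oil: closed oil bottle, 36 mm diameter, 125 mm tall; bystander beside the lever valve, origin at centre of underside
- wheel: black rubber wheel lying flat, 48 mm diameter, 22 mm high; bystander near the wing cock, origin at centre of underside
- motor: small steel motor lying down, 50 x 34 x 33 mm high plus a shaft stub; bystander off one end of the cassette, origin at centre of underside
- screwdriver: screwdriver 160 mm long lying at the back of the bench; bystander
- battery: blue battery pack 105 x 35 x 25 mm lying in front of the robot; bystander, origin at centre of underside
- cup: open grey cup, 64 mm across, 75 mm tall, at the back; bystander, origin at centre of underside
Not all that is in view belongs to the job. Several things look just like the cassette: the one meant starts farthest to the robot's right. What is shaped like the air_valve but pink is not meant.

How it is judged:
By the outcome, as a careful person would: the job done as asked, in the order asked, and still so for the second after the job is handed in, with the robot touching nothing.
It also fails if it takes over 72 s, if anything falls off the work surface, if the arm or the gripper's body presses on something with over 40 N, if the wrist force passes 120 N, or if a joint passes its speed limit or range.

ROBOT

A 6-joint arm with a two-finger parallel gripper is mounted at the origin on the work surface. World frame = base frame: x ahead of the robot, y to its left, z up, the work surface at z = 0. Lengths are in m, angles in degrees, forces in N, time in s.
With the tool pointing down it reaches from about 0.4 to 0.825 m from the base axis. Payload 7 kg.
Tool frame: the origin (TCP) lies at the very end of the fingers, on their centre line; the grasp point (between the pads) lies 19 mm behind it; z points along the fingers, y is the line along which they close (so a half turn about z gives the same grasp; the last joint's range is limited). The gripper opens to 88 mm and grips with 3 to 60 N. Pads are 19 mm wide; open, the fingers measure 130 mm over their backs; the gripper's body (78 mm by 193 mm) begins 47 mm behind the grasp point.
Start: joints at [-57.806, 20.546, 0.682, 0, -70.136, -16.507], TCP at [0.182, -0.65, 0.227] pointing down, gripper open.
Joint ranges: [-176.03, 176.03], [-82.01, 121.73], [-58.28, 71.71], [-173.87, 95.51], [-174.79, -0.11], [-173.66, 173.66]. Speed limits (degrees/s): [136.94, 136.94, 172.46, 180, 180, 180].

INTERFACE

Orientations are given as [roll, pitch, yaw] about the fixed x, y, z axes, in that order (R = Rz(yaw) Ry(pitch) Rx(roll)).
In Python, from plant import r gives the robot as it stands. The module is installed in compiled form; this text tells all that it offers.
- The arm moves only by the tool jog_arm, never from a script. Its arguments are lists of equal length, an entry for each row: "travel": the shift along the tool's x, y, z each as a share of 50 cm, from -1 to 1, a list of three; "dr": the turn, a rotation vector about the tool's x, y, z each as a share of 360 degrees, from -1 to 1, a list of three; "claw": the opening, from 0 (shut) to 1 (fully open). A call has exactly 10 rows; each row is the pose to reach, as a shift and turn from the pose commanded when the call began, along the tool's axes at that moment, turning the shorter way round; what a row does not reach only later rows make up. A row lasts 1/8 s, in which the tool goes at most 62.5 mm and 10.7 degrees, less where a joint would pass 70% of its speed; a pose out of reach is approached as far as the arm can. A call with a number of a shift or a turn outside -1 to 1 is refused whole. A call with a gripper value outside its range is refused whole. The fingers move at their own pace and stop on an object; "newtons" is the grip in N (left out, the last holds). Time passes only in rows, so rows that repeat a pose let the fingers close, or fill a call up. It gives the time, the measured TCP pose, the force, the opening and the grip force at its end, in the units of the state.
- r.get_state(): the state, without advancing time (a new reading comes with each control period).
- r.capture(name): name is "side" or "top"; returns a dict with "pixels" (384x512x3 uint8, red, green, blue), "range_z" (384x512 float32, m along the optical axis (not along the pixel's ray), 0 where there is no reading), "fx", "fy", "cx", "cy" (pixels), "position" and "attitude" of the camera in the world. Camera axes: x right, y up, looking along -z (the intrinsics and any distortion apply to the point x, -y, -z); pixel columns grow to the right and rows downward; lengths in m; the calibration is good to about 2 mm. A picture is of the moment at which its call begins.
- r.close_job(): hands the job in; it is judged then, once.
Trained networks look in the newest picture that a camera, given by its name, has taken for a name from the list of things; names that differ only in an ending like _2 or _b are one class to them, and where a whole thing is asked for, a point or a joint stands for the part that bears it (a point fixed in the world has none). Each returns a list of dicts, best first, with "conf" (0 to 1); they miss things now and then, are a little off and sometimes report something else, mostly with a low value. They report only what shows in the picture. A call takes as long as a camera call. They do not tell look-alikes from the thing itself.
- r.boxes_of(name, camera): "extent" ([left, top, right, bottom] in pixels, round what is visible of it).
- r.regions_of(name, camera): "pixels" (384x512 bool, what is visible of it) and "extent" ([left, top, right, bottom] in pixels, round what is visible of it).
- r.tip_of(name, camera): "at" ([column, row] in pixels: a listed point, or the origin of a listed thing).
The state is a dict: "time_s": time; "joints": joint angles; "qd": joint speeds; "joint_torque": joint torques, N m; "tcp_pos": TCP position; "eef_rot": TCP orientation; "contact_force": force on the tool from outside, world axes, zero at the start; "moment": the same for the moment, N m; "gripper_width": finger opening in m; "gripper_force": force on a finger pad.
Only numpy, scipy, OpenCV 4.12 (cv2) and the standard library are available. Lean on these libraries where they do the work, as an engineer would, in place of code of your own. Each camera call takes 0.05 s, during which the arm holds its last target. There are 200 camera calls.

## Working session

There is one attempt and no reset: what is moved stays moved. The work goes in short steps, Python scripts to look and compute and a tool call to move; the robot and the scene stay as the last step left them, time stands still between calls to the robot, and variables do not carry over. Pictures are saved under pics/ and viewed, at most 10 in all, crops included, and the job is handed in when it is done.

Besides the shell and the picture viewer there is one more tool, called after "Request:" in YAML: its name, and indented under it one key for each argument. jog_arm: Moves the arm, as the interface text tells. Its arguments: {"type":"object","properties":{"travel":{"type":"array"},"dr":{"type":"array"},"claw":{"type":"array"},"newtons":{"type":"number"}},"required":["travel","dr","claw"]}

```bash
mkdir -p pics
cat > h.py <<'E'
import numpy as np, cv2
from plant import r
from scipy.spatial.transform import Rotation as R
def rot(a):
    a=np.array(a,float)
    if a.shape==(3,3): return a
    if a.size==4: return R.from_quat(a).as_matrix()
    return R.from_euler('xyz',a,degrees=True).as_matrix()
def world(c,u,v,z=None):
    d=np.array([(u-c['cx'])/c['fx'],-(v-c['cy'])/c['fy'],-1.])
    A=rot(c['attitude']);p=np.array(c['position']);w=A@d
    if z is None:
        k=c['range_z'][int(round(v)),int(round(u))]
    else: k=(z-p[2])/w[2]
    return p+k*w
def cloud(c):
    v,u=np.mgrid[:384,:512]
    Z=c['range_z']
    d=np.stack([(u-c['cx'])/c['fx']*Z,-(v-c['cy'])/c['fy']*Z,-Z],-1)
    return d@rot(c['attitude']).T+np.array(c['position'])
E
python3 - <<'E'
from h import *
print(r.get_state())
for n in('top','side'):
    c=r.capture(n)
    print(n,{k:v for k,v in c.items() if k not in('pixels','range_z')})
    np.savez('pics/%s0.npz'%n,**c)
    cv2.imwrite('pics/%s0.png'%n,cv2.resize(c['pixels'][...,::-1],(800,600)))
    for t in ['air_valve','branch_cock','dock','cassette','servo','oil','wheel','motor','battery','cup']:
        print(t,[(round(b['conf'],2),[int(x) for x in b['extent']]) for b in r.boxes_of(t,n)])
    for t in ['lever_tip','wing_tip','dock_mouth','dock_home','air_valve','cassette']:
        print(t,[(round(b['conf'],2),[int(x) for x in b['at']]) for b in r.tip_of(t,n)])
E
```

```text
{'time_s': 0.0, 'joints': array([-5.78043257e+01,  2.05907894e+01,  6.32074173e-01, -2.07881615e-02,
       -7.01358093e+01, -1.65044156e+01]), 'qd': array([-0.013325  , -0.01692034, -0.1065652 ,  0.0726673 ,  0.02410012,
        0.0275687 ]), 'joint_torque': array([-8.37750595e-04, -5.82717562e+01,  2.93049717e+01,  6.99720427e+00,
        6.77498057e-03, -1.20564591e-04]), 'tcp_pos': array([ 0.18236372, -0.64937164,  0.22561497]), 'eef_rot': array([ 1.79903818e+02, -8.11921446e-03, -1.64315814e+02]), 'contact_force': array([ 0.22934232,  0.24951933, -0.76686053]), 'moment': array([ 0.03408952, -0.02499854, -0.01752388]), 'gripper_force': 0.0, 'gripper_width': 0.08781468966164953}
top {'fx': 459.6286142126606, 'fy': 459.6286142126606, 'cx': 250.87342819915122, 'cy': 197.3233305903225, 'position': array([ 0.47701379, -0.01276609,  1.19972717]), 'attitude': array([  3.56391182,   1.62607972, -91.43744801])}
air_valve [(0.86, [323, 267, 383, 337]), (0.57, [278, 152, 323, 216])]
branch_cock [(0.9, [363, 186, 406, 246]), (0.6, [242, 264, 279, 280])]
dock [(0.63, [188, 142, 236, 243])]
ca
[... 939 characters left out ...]
1, 157])]
branch_cock [(0.74, [257, 93, 305, 131])]
dock [(0.76, [189, 200, 293, 259])]
cassette [(0.94, [152, 323, 199, 371]), (0.82, [239, 290, 282, 329])]
servo [(0.81, [224, 191, 247, 208]), (0.43, [225, 114, 236, 148])]
oil [(0.78, [226, 115, 238, 152]), (0.61, [223, 193, 244, 212])]
wheel [(0.58, [267, 98, 279, 106])]
motor [(0.84, [222, 323, 245, 347])]
battery [(0.75, [312, 182, 331, 215])]
cup [(0.76, [149, 167, 179, 204])]
lever_tip [(0.7, [379, 114]), (0.68, [279, 137])]
wing_tip [(0.57, [294, 101])]
dock_mouth [(0.76, [261, 238]), (0.72, [231, 148])]
dock_home [(0.93, [231, 229])]
air_valve [(0.85, [349, 145]), (0.81, [247, 162])]
cassette [(0.77, [258, 314]), (0.66, [177, 349])]
```

View pics/top0.png

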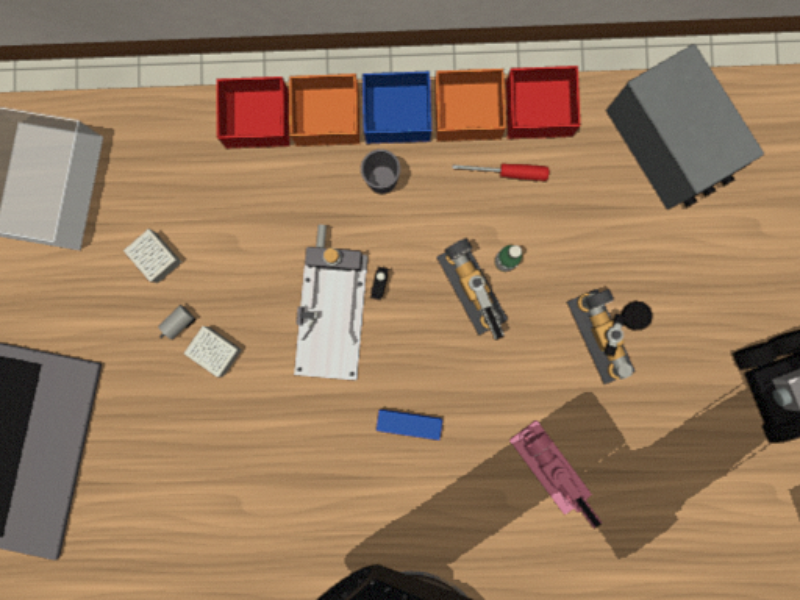

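View pics/side0.png

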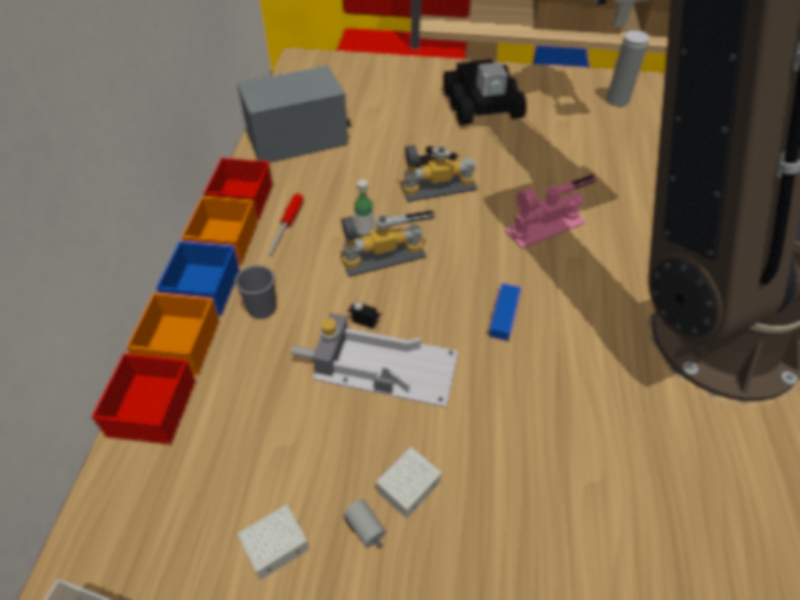

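The top view shows two white cassettes, at px (136,224) and (96,164). The one farthest to the robot's right (image right, -y) is (136,224), with the motor off its end. There are two long-lever valves: the brass one at (303,184) is meant, and the pink one at (348,295) is not. The wing cock is at (386,215), and the dock at (210,200) has its mouth towards the robot. Next I'll measure, with one crop to confirm.

```bash
cat > m.py <<'E'
from h import *
t={k:v for k,v in np.load('pics/top0.npz').items()};s={k:v for k,v in np.load('pics/side0.npz').items()}
def rect(P,name):
    (c,sz,a)=cv2.minAreaRect((P[:,:2]*1000).astype(np.float32)); print(name,len(P),'c',np.round(c,1),'sz',np.round(sz,1),'ang',round(a,1),'z',np.round(np.percentile(P[:,2],[5,50,95])*1000,1))
for c,n in((t,'top'),(s,'side')):
    W=cloud(c); c['W']=W
    print(n,'bench z',np.median(W[(abs(W[...,2])<.02)][:,2]))
    def sel(x0,x1,y0,y1,z0,z1): 
        m=(W[...,0]>x0)&(W[...,0]<x1)&(W[...,1]>y0)&(W[...,1]<y1)&(W[...,2]>z0)&(W[...,2]<z1); return W[m]
    a=world(t,136,224,.036); rect(sel(a[0]-.06,a[0]+.06,a[1]-.05,a[1]+.06,.028,.045),'cass')
    print(a)
    for nm,uv in(('lever',(303,184)),('wing',(390,215))):
        a=world(t,*uv,.06); 
        P=sel(a[0]-.12,a[0]+.1,a[1]-.1,a[1]+.1,.076,.1); rect(P,nm); print(a)
        P=sel(a[0]-.12,a[0]+.1,a[1]-.1,a[1]+.1,.004,.015); rect(P,nm+' foot')
    a=world(t,210,195,.006); P=sel(a[0]-.13,a[0]+.1,a[1]-.08,a[1]+.08,.003,.011); rect(P,'dock plate');print(a)
    P=sel(a[0]-.13,a[0]+.1,a[1]-.08,a[1]+.08,.022,.036); rect(P,'walls')
print('servo',world(t,242,180,.045),'oil',world(t,325,165,.125),'motor',world(t,113,206,.033),'bat',world(t,262,271,.025))
for nm,z,T,S in(('lever_tip',.087,(318,217),(279,137)),('mouth',.006,(209,216),(261,238)),('home',.006,(209,185),(231,229)),('cass',0,(136,224),(258,314)),('valve',0,(303,184),(247,162))):
    # two-ray triangulation
    A=[];b=[]
    for c,q in((t,T),(s,S)):
        p=np.array(c['position']);d=world(c,*q,0)-p;d/=np.linalg.norm(d);M=np.eye(3)-np.outer(d,d);A.append(M);b.append(M@p)
    print(nm,np.round(np.linalg.lstsq(np.vstack(A),np.hstack(b),rcond=None)[0],4),np.round(world(t,*T,z),4),np.round(world(s,*S,z),4))
def crop(c,x0,y0,x1,y1,k): return cv2.resize(c['pixels'][y0:y1,x0:x1,::-1],None,fx=k,fy=k,interpolation=cv2.INTER_CUBIC)
A=crop(t,80,140,240,250,4);B=crop(t,270,140,420,250,4)
C=np.zeros((600,800,3),np.uint8);C[:300,:436]=cv2.resize(A,(436,300));C[:300,436:800]=cv2.resize(B,(364,267))[:300] if 0 else np.pad(cv2.resize(B,(364,267)),((0,33),(0,0),(0,0)))
C[300:,:400]=cv2.resize(crop(s,180,190,300,280,3),(400,300));C[300:,400:]=cv2.resize(crop(s,210,90,310,165,3),(400,300))
cv2.imwrite('pics/crop1.png',C)
E
python3 m.py
```

```text
top bench z -0.0006971626232854522
cass 639 c [500.4 335.3] sz [112.   56.4] ang 54.7 z [30.8 35.6 39.6]
[0.49013936 0.31271038 0.036     ]
lever 441 c [ 588.4 -148.3] sz [160.5 103.6] ang 28.0 z [79.4 89.9 96. ]
[ 0.5784626  -0.11241538  0.06      ]
lever foot 514 c [ 567.8 -110.6] sz [217.3 191.1] ang 0.0 z [ 4.4  7.  10.9]
wing 234 c [ 517.3 -315.4] sz [97.6 47.8] ang 17.3 z [85.4 90.6 98.1]
[ 0.49610129 -0.32315741  0.06      ]
wing foot 497 c [ 486.4 -319.7] sz [194.6 206.8] ang 87.4 z [ 4.3  6.6 11.8]
dock plate 2091 c [547.1 127.9] sz [154.7 227.9] ang 89.1 z [3.2 5.5 9. ]
[0.56116031 0.12580395 0.006     ]
walls 357 c [572.4 107.7] sz [121.7 161.3] ang 76.5 z [24.1 29.  34.4]
side bench z 0.0006695934457287
cass 967 c [501.7 332.5] sz [116.7  55.6] ang 54.5 z [30.6 36.1 38.8]
[0.49013936 0.31271038 0.036     ]
lever 391 c [ 587.6 -150.6] sz [160.3 102.4] ang 28.3 z [79.  91.4 98. ]
[ 0.5784626  -0.11241538  0.06      ]
lever foot 542 c [ 562.1 -104.3] sz [212.5 175.4] ang 3.7 z [ 4.5  8.5 11.7]
wing 189 c [ 514.8 -318.8] sz [99.8 45.2] ang 18.4 z [78.8 91.6 98.6]
[ 0.49610129 -0.32315741  0.06      ]
wing foot 482 c [ 485.3 -328.9] sz [196.1 215.9] ang 84.8 z [ 4.2  8.7 12. ]
dock plate 2066 c [545.3 125.1] sz [158.3 227.8] ang 89.7 z [3.8 6.4 9.4]
[0.56116031 0.12580395 0.006     ]
walls 535 c [573.8 106.8] sz [117.6 159.7] ang 79.1 z [23.  29.3 34.5]
servo [0.59418464 0.03951042 0.045     ] oil [ 0.61591973 -0.15955374  0.125     ] motor [0.53773475 0.3724942  0.033     ] bat [ 0.36320895 -0.00477493  0.025     ]
lever_tip [ 0.4935 -0.1426  0.095 ] [ 0.4953 -0.1435  0.087 ] [ 0.4922 -0.1516  0.087 ]
mouth [0.508  0.1295 0.0066] [0.5064 0.1295 0.006 ] [0.5097 0.1291 0.006 ]
home [0.5846 0.1255 0.0259] [0.5874 0.1279 0.006 ] [0.5866 0.1119 0.006 ]
cass [0.4928 0.3213 0.0057] [0.4905 0.3228 0.    ] [0.4953 0.3189 0.    ]
valve [ 0.5796 -0.1166  0.0139] [ 0.5838 -0.1177  0.    ] [ 0.5786 -0.13    0.    ]
```

View pics/crop1.png

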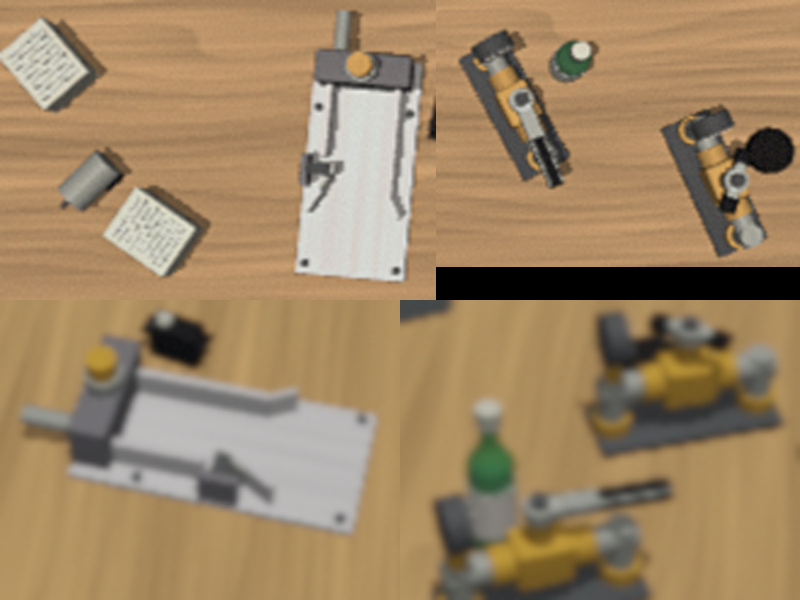

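The crop confirms it: the cassette with the motor off its end, at (136,224), is farthest right; the brass one-lever valve is meant. Next I'll measure both more precisely.

```bash
cat > m2.py <<'E'
from h import *
t={k:v for k,v in np.load('pics/top0.npz').items()};s={k:v for k,v in np.load('pics/side0.npz').items()}
def comp(m,seed,W):
    n,l=cv2.connectedComponents(m.astype(np.uint8),connectivity=8)
    ys,xs=np.nonzero(m); i=np.argmin(np.linalg.norm(W[ys,xs][:,:2]-seed,axis=1)); return l==l[ys[i],xs[i]]
def plane(c,m,z):  # mask pixels -> xy on plane z
    v,u=np.nonzero(m); return np.array([world(c,a,b,z)[:2] for a,b in zip(u,v)])
def rect(P,n):
    c,sz,a=cv2.minAreaRect((P*1000).astype(np.float32)); print(n,len(P),np.round(c,1),np.round(sz,1),round(a,1))
for c,n in((t,'top'),(s,'side')):
    W=cloud(c);Z=W[...,2];px=c['pixels'].astype(int);mn=px.min(-1);print(n)
    near=lambda a,d:(np.hypot(W[...,0]-a[0],W[...,1]-a[1])<d)
    hsv=cv2.cvtColor(c['pixels'],cv2.COLOR_RGB2HSV)
    m=near((.49,.313),.055)&(Z>.027)&(Z<.046)&(hsv[...,1]<60)&(mn>125); m=comp(m,(.49,.313),W); rect(plane(c,m,.036),'cass')
    a=(.53,.128); m=near((.56,.127),.15)&(Z<.012)&(hsv[...,1]<40)&(mn>125); m=comp(m,a,W);P=plane(c,m,.006); rect(P,'plate')
    for q in ((.578,-.112),):
        m=near(q,.13)&(Z>.076)&(Z<.1)&(hsv[...,1]<90); m=comp(m,(.52,-.137),W);P=plane(c,m,.092); rect(P,'lever')
        print(' far pts',P[P[:,0].argmin()],P[P[:,0].argmax()],'dir',R.identity() and np.degrees(np.arctan2(*(np.linalg.svd(P-P.mean(0))[2][0][::-1]))))
    # brass/yellow body for pipe line
    m=near((.578,-.112),.1)&(hsv[...,0]>10)&(hsv[...,0]<28)&(hsv[...,1]>130)&(Z>.035)&(Z<.07); P=W[m][:,:2]; print('brass',P.mean(0),np.degrees(np.arctan2(*(np.linalg.svd(P-P.mean(0))[2][0][::-1]))),len(P))
    m=near((.578,-.112),.12)&(Z>.1)&(Z<.118); print('gauge top',W[m].mean(0),m.sum())
    m=near((.578,-.112),.12)&(Z>.004)&(Z<.013)&(hsv[...,2]<110)
    if m.sum()>20: m=comp(m,(.578,-.09),W); rect(plane(c,m,.008),'foot')
E
python3 m2.py
```

```text
top
cass 584 [488.9 317.3] [69.8 55.2] 54.2
plate 2256 [543.7 122.2] [104.4 205.9] 83.6
lever 294 [ 546.6 -128.6] [101.5  21.7] 22.7
 far pts [ 0.49758325 -0.14302201] [ 0.59492799 -0.11264722] dir -159.07825866797683
brass [ 0.59060083 -0.10485633] -165.43065443866485 171
gauge top [ 0.63447136 -0.08924975  0.10781128] 128
foot 292 [575.3 -97.9] [147.5  19.8] 26.6
side
cass 863 [488.3 314.7] [70.6 55.1] 54.0
plate 1725 [531.1 120.9] [105.7 180.6] 84.1
lever 204 [ 543.7 -125.2] [101.5  32.1] 15.7
 far pts [ 0.49707991 -0.14127069] [ 0.59304772 -0.12101621] dir 21.47869240976479
brass [ 0.58144528 -0.10839703] 24.541750494088998 305
gauge top [ 0.6303254  -0.10713754  0.10857004] 109
foot 450 [ 581.9 -113.4] [146.   51.3] 26.2
```

```bash
cat > p.py <<'E'
import sys,numpy as np
# usage: p.py x y z yaw  then targets x,y,z,yaw ... (mm, deg): prints rounded rows
a=[float(v) for v in sys.argv[1:5]]
for T in sys.argv[5:]:
    b=[float(v) for v in T.split(',')]
    y=np.radians(a[3]);X=np.array([np.cos(y),np.sin(y),0]);Y=np.array([np.sin(y),-np.cos(y),0]);Zt=np.array([0,0,-1.])
    d=np.array(b[:3])-a[:3]; t=np.round(np.array([d@X,d@Y,d@Zt])/500,3); dy=(b[3]-a[3]+180)%360-180; w=round(-dy/360,3)
    e=np.array(a[:3])+500*(t[0]*X+t[1]*Y+t[2]*Zt); print(t.tolist(),[0,0,w],'-> ',np.round(e,1),round(a[3]-360*w,1),'dist',round(np.linalg.norm(d)))
E
python3 p.py 182 -650 227 -164.3 513,-139,200,-159
```

```text
[-0.914, 0.805, 0.054] [0, 0, -0.015] ->  [ 513.  -138.9  200. ] -158.9 dist 609
```

Request:
jog_arm:
  travel:
    - [-0.914,0.805,0.054]
    - [-0.914,0.805,0.054]
    - [-0.914,0.805,0.054]
    - [-0.914,0.805,0.054]
    - [-0.914,0.805,0.054]
    - [-0.914,0.805,0.054]
    - [-0.914,0.805,0.054]
    - [-0.914,0.805,0.054]
    - [-0.914,0.805,0.054]
    - [-0.914,0.805,0.054]
  dr:
    - [0,0,-0.015]
    - [0,0,-0.015]
    - [0,0,-0.015]
    - [0,0,-0.015]
    - [0,0,-0.015]
    - [0,0,-0.015]
    - [0,0,-0.015]
    - [0,0,-0.015]
    - [0,0,-0.015]
    - [0,0,-0.015]
  claw: [0.5,0.5,0.5,0.5,0.5,0.5,0.5,0.5,0.5,0.5]

```text
time_s: 2.95
tcp_pos: [0.5148, -0.1365, 0.1998]
eef_rot: [-180.0, 0.0, -158.8]
contact_force: [0.8, -1.6, -0.2]
gripper_width: 0.0441
gripper_force: 0.0
```

Request:
jog_arm:
  travel:
    - [0,0,0.1]
    - [0,0,0.18]
    - [0,0,0.22]
    - [0,0,0.25]
    - [0,0,0.254]
    - [0,0,0.254]
    - [0,0,0.254]
    - [0,0,0.254]
    - [0,0,0.254]
    - [0,0,0.254]
  dr:
    - [0,0,0]
    - [0,0,0]
    - [0,0,0]
    - [0,0,0]
    - [0,0,0]
    - [0,0,0]
    - [0,0,0]
    - [0,0,0]
    - [0,0,0]
    - [0,0,0]
  claw: [0.5,0.5,0.5,0.5,0.5,0.5,0.5,0.5,0.5,0.5]

```text
time_s: 4.2
tcp_pos: [0.5137, -0.1388, 0.0727]
eef_rot: [-180.0, 0.0, -158.9]
contact_force: [-0.6, 0.2, -0.5]
gripper_width: 0.044
gripper_force: 0.0
```

Run:
```python
from h import *
c=r.capture('side');cv2.imwrite('pics/s1.png',cv2.resize(c['pixels'][80:220,190:390,::-1],(800,560),interpolation=cv2.INTER_CUBIC))
import subprocess
ax=(583,-112)
T=[]
for k,off in ((20,0),(40,0),(60,0),(80,0),(90,0),(95,0),(98,0)):
    a=206.4-k; b=np.radians(a); T.append('%f,%f,73,%f'%(ax[0]+75*np.cos(b),ax[1]+75*np.sin(b),a))
for t in T: print(subprocess.run(['python3','p.py','513','-138.9','73','-158.9',t],capture_output=True,text=True).stdout.strip())
```

```text
[-0.005, 0.038, 0.0] [0, 0, 0.041] ->  [ 508.5 -120.3   73. ] -173.7 dist 19
[-0.027, 0.085, 0.0] [0, 0, 0.096] ->  [510.3 -94.4  73. ] -193.5 dist 45
[-0.063, 0.122, 0.0] [0, 0, 0.152] ->  [520.4 -70.6  73. ] -213.6 dist 69
[-0.11, 0.144, 0.0] [0, 0, 0.207] ->  [538.4 -51.9  73. ] -233.4 dist 91
[-0.136, 0.149, 0.0] [0, 0, 0.235] ->  [549.6 -44.9  73. ] -243.5 dist 101
[-0.149, 0.15, 0.0] [0, 0, 0.249] ->  [555.5 -42.1  73. ] -248.5 dist 106
[-0.157, 0.15, 0.0] [0, 0, 0.257] ->  [559.2 -40.7  73. ] -251.4 dist 108
```

View pics/s1.png

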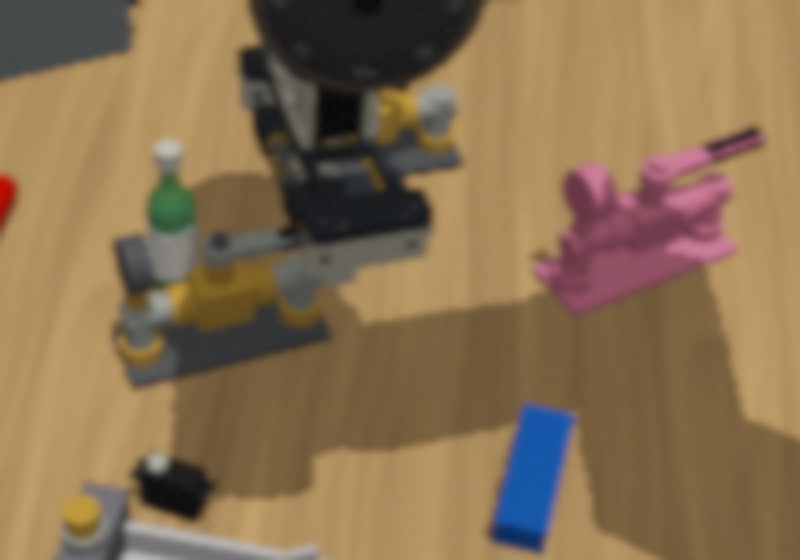

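The fingers straddle the lever at crop (330,235), clear of the pipe and oil bottle. Now I'll sweep it shut.

Request:
jog_arm:
  travel:
    - [-0.001,0.013,0]
    - [-0.005,0.038,0]
    - [-0.014,0.063,0]
    - [-0.027,0.085,0]
    - [-0.044,0.105,0]
    - [-0.063,0.122,0]
    - [-0.086,0.134,0]
    - [-0.11,0.144,0]
    - [-0.136,0.149,0]
    - [-0.136,0.149,0]
  dr:
    - [0,0,0.013]
    - [0,0,0.041]
    - [0,0,0.068]
    - [0,0,0.096]
    - [0,0,0.124]
    - [0,0,0.152]
    - [0,0,0.18]
    - [0,0,0.207]
    - [0,0,0.235]
    - [0,0,0.235]
  claw: [0.5,0.5,0.5,0.5,0.5,0.5,0.5,0.5,0.5,0.5]

```text
time_s: 5.5
tcp_pos: [0.5505, -0.0446, 0.0723]
eef_rot: [-180.0, -0.0, 116.6]
contact_force: [0.3, 0.3, -0.3]
gripper_width: 0.0441
gripper_force: 0.0
```

Run:
```python
import numpy as np,subprocess
for k in (94,97,100,103,106):
    b=np.radians(206.4-k)
    print(k,subprocess.run(['python3','p.py','549.6','-44.9','73','-243.5','%f,%f,73,-243.5'%(583+75*np.cos(b),-112+75*np.sin(b))],capture_output=True,text=True).stdout.strip())
```

```text
94 [-0.0, 0.011, 0.0] [0, 0, -0.0] ->  [554.5 -42.4  73. ] -243.5 dist 5
97 [-0.001, 0.018, 0.0] [0, 0, -0.0] ->  [557.9 -41.3  73. ] -243.5 dist 9
100 [-0.002, 0.026, 0.0] [0, 0, -0.0] ->  [561.7 -40.   73. ] -243.5 dist 13
103 [-0.004, 0.034, 0.0] [0, 0, -0.0] ->  [565.7 -39.1  73. ] -243.5 dist 17
106 [-0.006, 0.041, 0.0] [0, 0, -0.0] ->  [569.3 -38.4  73. ] -243.5 dist 21
```

Request:
jog_arm:
  travel:
    - [0,0.006,0]
    - [0,0.012,0]
    - [-0.001,0.016,0]
    - [-0.001,0.02,0]
    - [-0.002,0.022,0]
    - [-0.002,0.024,0]
    - [-0.002,0.026,0]
    - [-0.002,0.026,0]
    - [-0.002,0.026,0]
    - [-0.002,0.026,0]
  dr:
    - [0,0,0]
    - [0,0,0]
    - [0,0,0]
    - [0,0,0]
    - [0,0,0]
    - [0,0,0]
    - [0,0,0]
    - [0,0,0]
    - [0,0,0]
    - [0,0,0]
  claw: [0.5,0.5,0.5,0.5,0.5,0.5,0.5,0.5,0.5,0.5]

```text
time_s: 6.75
tcp_pos: [0.5613, -0.0403, 0.0724]
eef_rot: [-179.9, -0.0, 116.5]
contact_force: [-4.9, -0.9, 2.1]
gripper_width: 0.0436
gripper_force: 2.8
```

Request:
jog_arm:
  travel:
    - [0,0.002,0]
    - [0,0.004,0]
    - [0,0.006,0]
    - [0,0.007,0]
    - [0,0.008,0]
    - [0,0.008,0]
    - [0,0.008,0]
    - [0,0.008,0]
    - [0,0.008,0]
    - [0,0.008,0]
  dr:
    - [0,0,0]
    - [0,0,0]
    - [0,0,0]
    - [0,0,0]
    - [0,0,0]
    - [0,0,0]
    - [0,0,0]
    - [0,0,0]
    - [0,0,0]
    - [0,0,0]
  claw: [0.5,0.5,0.5,0.5,0.5,0.5,0.5,0.5,0.5,0.5]

```text
time_s: 8.0
tcp_pos: [0.5615, -0.0402, 0.072]
eef_rot: [-179.5, -0.1, 116.4]
contact_force: [-13.8, -5.2, 9.4]
gripper_width: 0.0439
gripper_force: 7.7
```

Request:
jog_arm:
  travel:
    - [0,-0.024,0]
    - [0,-0.024,0]
    - [0,-0.024,-0.1]
    - [0,-0.024,-0.2]
    - [0,-0.024,-0.26]
    - [0,-0.024,-0.26]
    - [-0.1,-0.2,-0.26]
    - [-0.1,-0.3,-0.26]
    - [-0.1,-0.4,-0.26]
    - [-0.1,-0.4,-0.26]
  dr:
    - [0,0,0]
    - [0,0,0]
    - [0,0,0]
    - [0,0,0]
    - [0,0,-0.03]
    - [0,0,-0.06]
    - [0,0,-0.09]
    - [0,0,-0.12]
    - [0,0,-0.15]
    - [0,0,-0.17]
  claw: [0.5,0.5,0.5,0.5,0.5,0.5,0.5,0.5,0.5,0.5]

```text
time_s: 9.25
tcp_pos: [0.4075, -0.1733, 0.2034]
eef_rot: [180.0, 0.2, 177.9]
contact_force: [1.3, 0.1, 0.2]
gripper_width: 0.0441
gripper_force: 0.0
```

Run:
```python
from h import *
s=r.get_state();print(s['tcp_pos'],s['eef_rot'])
c=r.capture('side');print(r.tip_of('lever_tip','side'))
cv2.imwrite('pics/s2.png',cv2.resize(c['pixels'][:,:,::-1],(800,600),interpolation=cv2.INTER_CUBIC))
c=r.capture('top');np.savez('pics/top2.npz',**c)
print(r.tip_of('lever_tip','top'))
```

```text
[ 0.40749487 -0.17330327  0.20343156] [1.79986899e+02 1.63073779e-01 1.77878877e+02]
[{'at': [378.3, 111.2], 'conf': 0.63}, {'at': [256.6, 166.9], 'conf': 0.54}]
[{'at': [270.9, 196.9], 'conf': 0.74}, {'at': [381.8, 339.0], 'conf': 0.64}]
```

View pics/s2.png

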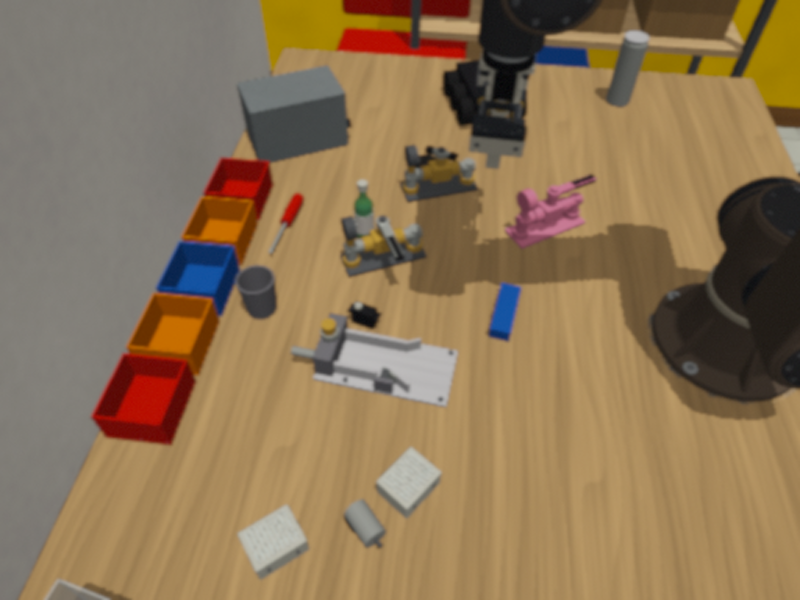

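The lever is across the pipe, pointing to the dock side (display (390,238)), so the air is shut, and nothing else has moved.

```bash
python3 - <<'E'
from h import *
t=dict(np.load('pics/top2.npz'));print(world(t,270.9,196.9,.087),'expected',.583-.092*.445,-.112+.092*.896)
E
python3 p.py 408.5 -172.5 203 -182.3 488.5,316,130,-126
```

```text
[ 0.54683935 -0.03149399  0.087     ] expected 0.54206 -0.029567999999999997
[-0.121, 0.983, 0.146] [0, 0, -0.156] ->  [488.7 316.2 130. ] -126.1 dist 500
```

Request:
jog_arm:
  travel:
    - [-0.121,0.983,0]
    - [-0.121,0.983,0]
    - [-0.121,0.983,0]
    - [-0.121,0.983,0]
    - [-0.121,0.983,0]
    - [-0.121,0.983,0]
    - [-0.121,0.983,0.05]
    - [-0.121,0.983,0.1]
    - [-0.121,0.983,0.146]
    - [-0.121,0.983,0.146]
  dr:
    - [0,0,-0.156]
    - [0,0,-0.156]
    - [0,0,-0.156]
    - [0,0,-0.156]
    - [0,0,-0.156]
    - [0,0,-0.156]
    - [0,0,-0.156]
    - [0,0,-0.156]
    - [0,0,-0.156]
    - [0,0,-0.156]
  claw: [1,1,1,1,1,1,1,1,1,1]

```text
time_s: 10.7
tcp_pos: [0.4885, 0.3174, 0.1266]
eef_rot: [180.0, -0.3, -126.2]
contact_force: [-0.1, -1.1, 0.9]
gripper_width: 0.0874
gripper_force: 0.0
```

Request:
jog_arm:
  travel:
    - [0,0,0.1]
    - [0,0,0.18]
    - [0,0,0.22]
    - [0,0,0.236]
    - [0,0,0.236]
    - [0,0,0.236]
    - [0,0,0.236]
    - [0,0,0.236]
    - [0,0,0.236]
    - [0,0,0.236]
  dr:
    - [0,0,0]
    - [0,0,0]
    - [0,0,0]
    - [0,0,0]
    - [0,0,0]
    - [0,0,0]
    - [0,0,0]
    - [0,0,0]
    - [0,0,0]
    - [0,0,0]
  claw: [1,1,1,1,1,0.5,0.5,0.5,0.5,0.5]
  newtons: 20

```text
time_s: 11.95
tcp_pos: [0.4896, 0.3167, 0.0119]
eef_rot: [-180.0, 0.0, -126.1]
contact_force: [-0.9, -1.3, 4.7]
gripper_width: 0.0558
gripper_force: 20.0
```

Cassette gripped (56 mm). Carrying it to the apron.

```bash
python3 p.py 488.7 316.2 12 -126.1 481.2,127.7,60,-186.2 481.2,127.7,20,-186.2; python3 p.py 481.2 127.7 60 -186.2 481.2,127.7,19,-186.2
```

```text
[0.313, -0.21, -0.096] [0, 0, 0.167] ->  [481.3 127.9  60. ] -186.2 dist 195
[0.313, -0.21, -0.016] [0, 0, 0.167] ->  [481.3 127.9  20. ] -186.2 dist 189
[0.0, 0.0, 0.082] [0, 0, -0.0] ->  [481.2 127.7  19. ] -186.2 dist 41
```

Request:
jog_arm:
  travel:
    - [0,0,-0.08]
    - [0,0,-0.14]
    - [0.1,-0.06,-0.14]
    - [0.2,-0.12,-0.14]
    - [0.314,-0.21,-0.14]
    - [0.314,-0.21,-0.14]
    - [0.314,-0.21,-0.1]
    - [0.314,-0.21,-0.096]
    - [0.314,-0.21,-0.096]
    - [0.314,-0.21,-0.096]
  dr:
    - [0,0,0]
    - [0,0,0.02]
    - [0,0,0.05]
    - [0,0,0.08]
    - [0,0,0.11]
    - [0,0,0.14]
    - [0,0,0.167]
    - [0,0,0.167]
    - [0,0,0.167]
    - [0,0,0.167]
  claw: [0.5,0.5,0.5,0.5,0.5,0.5,0.5,0.5,0.5,0.5]

```text
time_s: 13.2
tcp_pos: [0.4819, 0.1283, 0.06]
eef_rot: [180.0, 0.0, 173.9]
contact_force: [0.1, 0.2, -1.2]
gripper_width: 0.0559
gripper_force: 20.0
```

Request:
jog_arm:
  travel:
    - [0,0,0.04]
    - [0,0,0.07]
    - [0,0,0.08]
    - [0,0,0.083]
    - [0,0,0.083]
    - [0,0,0.083]
    - [0,0,0.083]
    - [0,0,0.083]
    - [0,0,0.083]
    - [0,0,0.083]
  dr:
    - [0,0,0]
    - [0,0,0]
    - [0,0,0]
    - [0,0,0]
    - [0,0,0]
    - [0,0,0]
    - [0,0,0]
    - [0,0,0]
    - [0,0,0]
    - [0,0,0]
  claw: [0.5,0.5,0.5,0.5,0.5,0.5,1,1,1,1]

```text
time_s: 14.45
tcp_pos: [0.4817, 0.1279, 0.0181]
eef_rot: [180.0, 0.0, 173.7]
contact_force: [-0.3, -0.0, 0.1]
gripper_width: 0.0862
gripper_force: 0.0
```

Request:
jog_arm:
  travel:
    - [0,0,-0.1]
    - [0,0,-0.2]
    - [0.08,0,-0.2]
    - [0.15,0,-0.2]
    - [0.15,0,-0.2]
    - [0.15,0,-0.2]
    - [0.15,0,-0.2]
    - [0.15,0,-0.2]
    - [0.15,0,-0.2]
    - [0.15,0,-0.2]
  dr:
    - [0,0,0]
    - [0,0,0]
    - [0,0,-0.03]
    - [0,0,-0.06]
    - [0,0,-0.09]
    - [0,0,-0.12]
    - [0,0,-0.15]
    - [0,0,-0.18]
    - [0,0,-0.21]
    - [0,0,-0.25]
  claw: [1,1,0,0,0,0,0,0,0,0]

```text
time_s: 15.7
tcp_pos: [0.4071, 0.136, 0.1181]
eef_rot: [-180.0, 0.0, -100.0]
contact_force: [-0.3, -1.3, 0.4]
gripper_width: 0.013
gripper_force: 0.0
```

Run:
```python
from h import *
c=r.capture('side');cv2.imwrite('pics/s3.png',cv2.resize(c['pixels'][170:310,160:360,::-1],(800,560),interpolation=cv2.INTER_CUBIC))
print(r.get_state()['tcp_pos'],r.get_state()['eef_rot'])
W=cloud(c);Z=W[...,2]
m=(np.hypot(W[...,0]-.481,W[...,1]-.128)<.06)&(Z>.037)&(Z<.05)
print(cv2.minAreaRect((W[m][:,:2]*1000).astype(np.float32)))
```

```text
[0.40712789 0.13605086 0.11811543] [-1.79992200e+02  7.16027366e-03 -9.94361333e+01]
((480.02252197265625, 125.87167358398438), (58.70164108276367, 69.9894790649414), 83.76629638671875)
```

View pics/s3.png

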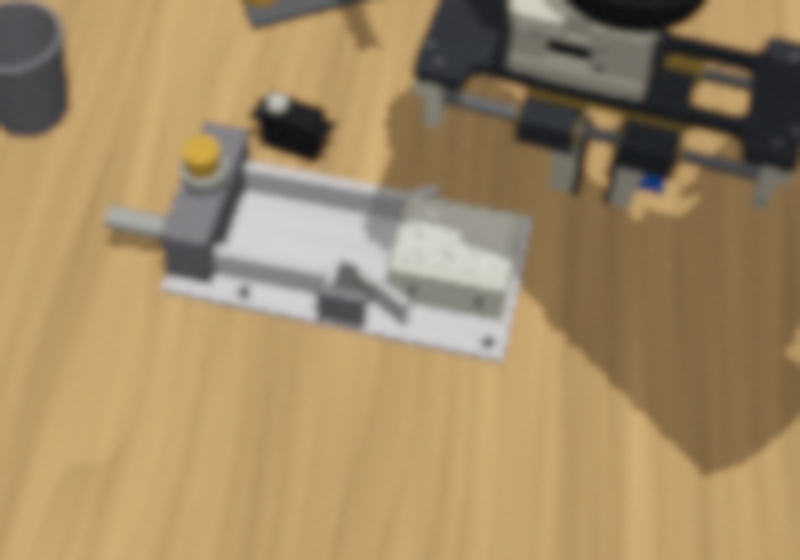

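```bash
python3 - <<'E'
from h import *
W=cloud(dict(np.load('pics/top0.npz')));a=np.radians(-6.2);u=np.array([np.cos(a),np.sin(a)]);o=np.array([.5508,.1202])
d=W[...,:2]-o;X=d@u;Y=d@np.array([-u[1],u[0]])
for x in range(55,110,5):
    m=(abs(X*1000-x)<2.5)&(abs(Y)<.045); print(x,np.round(np.percentile(W[m][:,2],[50,98])*1000) if m.sum() else None)
E
A="406.6 135.8 118.5 -96.2"
python3 p.py $A 406.6,135.7,12,-96.2
for X in -110 -95 -80 -60 -40 -25; do python3 - $X <<'E'
import sys,subprocess;X=float(sys.argv[1])
print(X,subprocess.run(f"python3 p.py 406.6 135.8 12 -96.2 {550.8+.9942*X},{120.2-.1075*X},12,-96.2",shell=True,capture_output=True,text=True).stdout.strip())
E
done
```

```text
55 [ 5. 31.]
60 [ 6. 32.]
65 [ 6. 31.]
70 [42. 67.]
75 [52. 84.]
80 [51. 82.]
85 [53. 83.]
90 [52. 84.]
95 [51. 81.]
100 [46. 52.]
105 [ 1. 37.]
[0.0, -0.0, 0.213] [0, 0, -0.0] ->  [406.6 135.8  12. ] -96.2 dist 107
-110.0 [-0.0, -0.07, 0.0] [0, 0, -0.0] ->  [441.4 132.   12. ] -96.2 dist 35
-95.0 [-0.0, -0.1, 0.0] [0, 0, -0.0] ->  [456.3 130.4  12. ] -96.2 dist 50
-80.0 [-0.0, -0.13, 0.0] [0, 0, -0.0] ->  [471.2 128.8  12. ] -96.2 dist 65
-60.0 [-0.0, -0.17, 0.0] [0, 0, -0.0] ->  [491.1 126.6  12. ] -96.2 dist 85
-40.0 [-0.0, -0.21, 0.0] [0, 0, -0.0] ->  [511.  124.5  12. ] -96.2 dist 105
-25.0 [-0.0, -0.24, 0.0] [0, 0, -0.0] ->  [525.9 122.8  12. ] -96.2 dist 120
```

Request:
jog_arm:
  travel:
    - [0,0,0]
    - [0,0,0]
    - [0,0,0.1]
    - [0,0,0.18]
    - [0,0,0.213]
    - [0,0,0.213]
    - [0,0,0.213]
    - [0,0,0.213]
    - [0,0,0.213]
    - [0,0,0.213]
  dr:
    - [0,0,0]
    - [0,0,0]
    - [0,0,0]
    - [0,0,0]
    - [0,0,0]
    - [0,0,0]
    - [0,0,0]
    - [0,0,0]
    - [0,0,0]
    - [0,0,0]
  claw: [0,0,0,0,0,0,0,0,0,0]

```text
time_s: 17.0
tcp_pos: [0.4073, 0.1363, 0.012]
eef_rot: [-180.0, 0.0, -100.3]
contact_force: [0.8, 0.1, 1.1]
gripper_width: 0.0004
gripper_force: 0.0
```

```bash
for X in -126 -110 -95 -80 -65 -50 -38 -30 -24 -20; do python3 - $X <<'E'
import sys,subprocess;X=float(sys.argv[1])
print(X,subprocess.run(f"python3 p.py 406.6 135.8 12 -100.3 {550.8+.9942*X},{120.2-.1075*X},24,-96.2",shell=True,capture_output=True,text=True).stdout.strip())
E
done
```

```text
-126.0 [-0.003, -0.038, -0.024] [0, 0, -0.011] ->  [425.6 133.9  24. ] -96.3 dist 23
-110.0 [-0.005, -0.07, -0.024] [0, 0, -0.011] ->  [441.5 132.   24. ] -96.3 dist 37
-95.0 [-0.007, -0.1, -0.024] [0, 0, -0.011] ->  [456.4 130.3  24. ] -96.3 dist 51
-80.0 [-0.009, -0.13, -0.024] [0, 0, -0.011] ->  [471.4 128.6  24. ] -96.3 dist 66
-65.0 [-0.012, -0.16, -0.024] [0, 0, -0.011] ->  [486.4 127.4  24. ] -96.3 dist 81
-50.0 [-0.014, -0.19, -0.024] [0, 0, -0.011] ->  [501.3 125.7  24. ] -96.3 dist 96
-38.0 [-0.015, -0.214, -0.024] [0, 0, -0.011] ->  [513.2 124.   24. ] -96.3 dist 108
-30.0 [-0.017, -0.229, -0.024] [0, 0, -0.011] ->  [520.8 123.7  24. ] -96.3 dist 116
-24.0 [-0.017, -0.241, -0.024] [0, 0, -0.011] ->  [526.7 122.6  24. ] -96.3 dist 122
-20.0 [-0.018, -0.249, -0.024] [0, 0, -0.011] ->  [530.7 122.4  24. ] -96.3 dist 126
```

First push to X≈-65, about 60 mm in.

Request:
jog_arm:
  travel:
    - [0,0,-0.024]
    - [-0.003,-0.038,-0.024]
    - [-0.005,-0.055,-0.024]
    - [-0.005,-0.07,-0.024]
    - [-0.006,-0.085,-0.024]
    - [-0.007,-0.1,-0.024]
    - [-0.008,-0.115,-0.024]
    - [-0.009,-0.13,-0.024]
    - [-0.011,-0.145,-0.024]
    - [-0.012,-0.16,-0.024]
  dr:
    - [0,0,-0.011]
    - [0,0,-0.011]
    - [0,0,-0.011]
    - [0,0,-0.011]
    - [0,0,-0.011]
    - [0,0,-0.011]
    - [0,0,-0.011]
    - [0,0,-0.011]
    - [0,0,-0.011]
    - [0,0,-0.011]
  claw: [0,0,0,0,0,0,0,0,0,0]

```text
time_s: 18.25
tcp_pos: [0.4846, 0.1256, 0.0222]
eef_rot: [179.7, -0.2, -96.5]
contact_force: [-7.3, -1.9, 2.5]
gripper_width: 0.0003
gripper_force: 3.4
```

```bash
python3 - <<'E'
from h import *
c=r.capture('side');cv2.imwrite('pics/s4.png',cv2.resize(c['pixels'][170:310,160:360,::-1],(800,560),interpolation=cv2.INTER_CUBIC))
print(r.get_state()['tcp_pos'],r.get_state()['eef_rot'],r.get_state()['contact_force'])
E
for X in -50 -38 -30 -24 -20 -17; do python3 - $X <<'E'
import sys,subprocess;X=float(sys.argv[1])
print(X,subprocess.run(f"python3 p.py 486.4 127.4 24 -96.3 {550.8+.9942*X},{120.2-.1075*X},24,-96.3",shell=True,capture_output=True,text=True).stdout.strip())
E
done
```

```text
[0.48548161 0.12573252 0.02227881] [179.74884846  -0.20628579 -96.45424227] [-4.88938117 -3.30143979  1.96971884]
-50.0 [0.0, -0.03, 0.0] [0, 0, -0.0] ->  [501.3 125.8  24. ] -96.3 dist 15
-38.0 [0.0, -0.054, 0.0] [0, 0, -0.0] ->  [513.2 124.4  24. ] -96.3 dist 27
-30.0 [0.0, -0.07, 0.0] [0, 0, -0.0] ->  [521.2 123.6  24. ] -96.3 dist 35
-24.0 [0.0, -0.082, 0.0] [0, 0, -0.0] ->  [527.2 122.9  24. ] -96.3 dist 41
-20.0 [0.0, -0.09, 0.0] [0, 0, -0.0] ->  [531.1 122.5  24. ] -96.3 dist 45
-17.0 [0.0, -0.096, 0.0] [0, 0, -0.0] ->  [534.1 122.1  24. ] -96.3 dist 48
```

View pics/s4.png

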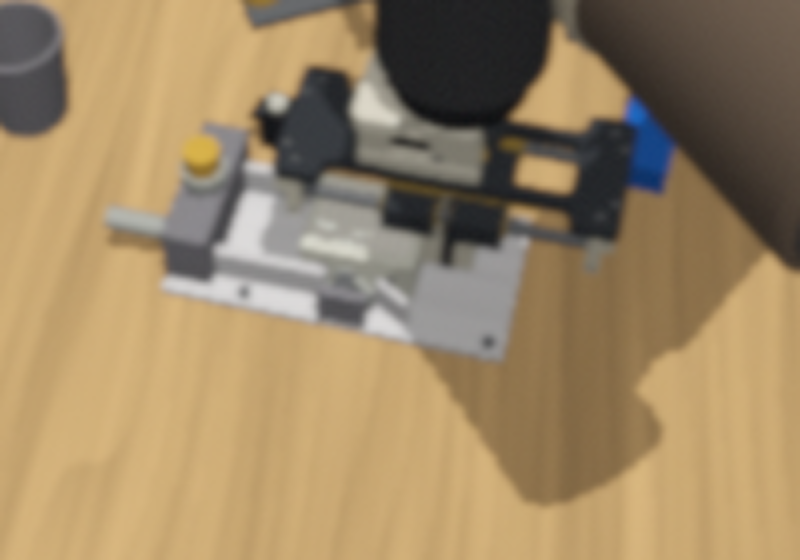

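The cassette's front is in the channel at about crop (290,240) and sliding at 5 N. Before going on I'll check the clearance between the knob and the gripper body.

Run:
```python
from h import *
a=np.radians(-6.2);u=np.array([np.cos(a),np.sin(a)]);o=np.array([.5508,.1202])
for n in('pics/side0.npz','pics/top0.npz'):
    c=dict(np.load(n));W=cloud(c);hsv=cv2.cvtColor(c['pixels'],cv2.COLOR_RGB2HSV)
    d=W[...,:2]-o;X=d@u;Y=d@np.array([-u[1],u[0]])
    m=(X>.06)&(X<.11)&(abs(Y)<.04)&(hsv[...,1]>130)&(W[...,2]>.055)
    print(n,m.sum(),'z',np.round(np.percentile(W[m][:,2],[10,50,75,90,98])*1000,1),'X',np.round(np.percentile(X[m],[2,50,98])*1000),'Y',np.round(np.percentile(Y[m],[2,50,98])*1000))
# current body: points near front end
c=r.capture('side');W=cloud(c);d=W[...,:2]-o;X=d@u;Y=d@np.array([-u[1],u[0]]);Z=W[...,2]
for x in range(-20,60,5):
    m=(abs(X*1000-x)<2.5)&(abs(Y)<.06)&(Z>.055)&(Z<.2); print(x,m.sum(),np.round(np.percentile(Z[m],[1,5,50])*1000) if m.sum() else '',)
```

```text
pics/side0.npz 65 z [76.2 81.6 82.7 83.4 85.3] X [75. 84. 93.] Y [-12.   2.   8.]
pics/top0.npz 53 z [78.5 80.6 82.  83.2 84.4] X [74. 84. 94.] Y [-8.  1. 10.]
-20 72 [102. 104. 184.]
-15 48 [101. 103. 148.]
-10 29 [102. 102. 130.]
-5 44 [103. 104. 130.]
0 53 [103. 105. 131.]
5 73 [103. 105. 131.]
10 74 [102. 105. 131.]
15 86 [ 91.  97. 130.]
20 81 [ 91.  97. 130.]
25 72 [108. 119. 131.]
30 41 [115. 120. 131.]
35 0 
40 0 
45 0 
50 0 
55 0
```

Knob top is about 83 mm, and the lowest part of the body near it is at 91 mm or more, so it clears. Continuing.

Request:
jog_arm:
  travel:
    - [0,-0.015,0]
    - [0,-0.03,0]
    - [0,-0.042,0]
    - [0,-0.054,0]
    - [0,-0.063,0]
    - [0,-0.07,0]
    - [0,-0.076,0]
    - [0,-0.082,0]
    - [0,-0.084,0]
    - [0,-0.084,0]
  dr:
    - [0,0,0]
    - [0,0,0]
    - [0,0,0]
    - [0,0,0]
    - [0,0,0]
    - [0,0,0]
    - [0,0,0]
    - [0,0,0]
    - [0,0,0]
    - [0,0,0]
  claw: [0,0,0,0,0,0,0,0,0,0]

```text
time_s: 19.6
tcp_pos: [0.5265, 0.1211, 0.0223]
eef_rot: [179.8, -0.2, -96.5]
contact_force: [-4.1, -3.7, 0.4]
gripper_width: 0.0007
gripper_force: 2.4
```

Request:
jog_arm:
  travel:
    - [0,-0.003,0]
    - [0,-0.006,0]
    - [0,-0.009,0]
    - [0,-0.012,0]
    - [0,-0.014,0]
    - [0,-0.016,0]
    - [0,-0.016,0]
    - [0,-0.016,0]
    - [0,-0.016,0]
    - [0,-0.016,0]
  dr:
    - [0,0,0]
    - [0,0,0]
    - [0,0,0]
    - [0,0,0]
    - [0,0,0]
    - [0,0,0]
    - [0,0,0]
    - [0,0,0]
    - [0,0,0]
    - [0,0,0]
  claw: [0,0,0,0,0,0,0,0,0,0]

```text
time_s: 20.85
tcp_pos: [0.5346, 0.122, 0.0226]
eef_rot: [179.8, -0.1, -96.4]
contact_force: [-9.3, 4.6, 1.2]
gripper_width: 0.0007
gripper_force: 5.0
```

Request:
jog_arm:
  travel:
    - [0,-0.002,0]
    - [0,-0.004,0]
    - [0,-0.006,0]
    - [0,-0.008,0]
    - [0,-0.01,0]
    - [0,-0.012,0]
    - [0,-0.012,0]
    - [0,-0.012,0]
    - [0,-0.012,0]
    - [0,-0.012,0]
  dr:
    - [0,0,0]
    - [0,0,0]
    - [0,0,0]
    - [0,0,0]
    - [0,0,0]
    - [0,0,0]
    - [0,0,0]
    - [0,0,0]
    - [0,0,0]
    - [0,0,0]
  claw: [0,0,0,0,0,0,0,0,0,0]

```text
time_s: 22.1
tcp_pos: [0.5346, 0.1216, 0.0225]
eef_rot: [179.3, -0.2, -96.4]
contact_force: [-38.8, 18.5, 24.1]
gripper_width: 0.0004
gripper_force: 20.5
```

```bash
python3 p.py 542.1 121.2 24 -96.3 517.2,124,24,-96.3 517.2,124,200,-96.3 549.5,-45,200,-63.5
```

```text
[-0.0, 0.05, 0.0] [0, 0, -0.0] ->  [517.3 123.9  24. ] -96.3 dist 25
[-0.0, 0.05, -0.352] [0, 0, -0.0] ->  [517.3 123.9 200. ] -96.3 dist 178
[0.329, -0.051, -0.352] [0, 0, -0.091] ->  [549.4 -45.1 200. ] -63.5 dist 242
```

Request:
jog_arm:
  travel:
    - [0,0.03,0]
    - [0,0.05,0]
    - [0,0.05,-0.1]
    - [0,0.05,-0.22]
    - [0,0.05,-0.352]
    - [0.1,0.02,-0.352]
    - [0.22,-0.02,-0.352]
    - [0.329,-0.051,-0.352]
    - [0.329,-0.051,-0.352]
    - [0.329,-0.051,-0.352]
  dr:
    - [0,0,0]
    - [0,0,0]
    - [0,0,0]
    - [0,0,0]
    - [0,0,0]
    - [0,0,-0.03]
    - [0,0,-0.06]
    - [0,0,-0.091]
    - [0,0,-0.091]
    - [0,0,-0.091]
  claw: [0,0,0,0,0,0.5,0.5,0.5,0.5,0.5]

```text
time_s: 23.35
tcp_pos: [0.5499, -0.0461, 0.1994]
eef_rot: [-180.0, -0.0, -63.8]
contact_force: [0.4, 1.2, -0.7]
gripper_width: 0.0418
gripper_force: 0.0
```

```bash
python3 - <<'E'
from h import *
s=cv2.resize(r.capture('side')['pixels'][180:270,170:310,::-1],(800,300),interpolation=cv2.INTER_CUBIC) if 0 else None
c=r.capture('side');t=r.capture('top');print(r.get_state()['tcp_pos'],r.get_state()['eef_rot'])
A=cv2.resize(c['pixels'][190:275,175:305,::-1],(460,300),interpolation=cv2.INTER_CUBIC);B=cv2.resize(t['pixels'][135:255,170:290,::-1],(300,300),interpolation=cv2.INTER_CUBIC)
cv2.imwrite('pics/s5.png',np.hstack([A,B]))
o=np.array([.5508,.1202]);a=np.radians(-6.2);u=np.array([np.cos(a),np.sin(a)])
for q in(c,t):
    W=cloud(q);d=W[...,:2]-o;X=d@u*1000;Y=d@np.array([-u[1],u[0]])*1000
    m=(W[...,2]>.037)&(W[...,2]<.047)&(X>-60)&(X<68)&(abs(Y)<35);print(m.sum(),np.percentile(X[m],[1,99]),np.percentile(Y[m],[1,99]))
E
python3 - <<'E'
import numpy as np,subprocess
for k in (90,80,70,60,50,40,30,20,10,0):
    b=np.radians(206.4-k)
    print(k,subprocess.run(['python3','p.py','549.4','-45.1','73','-63.5','%f,%f,73,%f'%(583+75*np.cos(b),-112+75*np.sin(b),26.4-k)],capture_output=True,text=True).stdout.strip())
E
```

```text
[ 0.549795   -0.0447622   0.19950858] [-1.79982706e+02 -8.28420009e-03 -6.37192984e+01]
566 [-0.22596102 67.03391651] [-28.96545499  26.20849224]
90 [-0.0, -0.001, 0.0] [0, 0, 0.0] ->  [549.8 -44.9  73. ] -63.5 dist 0
80 [0.002, 0.025, 0.0] [0, 0, -0.028] ->  [538.7 -51.6  73. ] -53.4 dist 13
70 [0.009, 0.051, 0.0] [0, 0, -0.055] ->  [528.6 -60.5  73. ] -43.7 dist 26
60 [0.02, 0.074, 0.0] [0, 0, -0.083] ->  [520.7 -70.6  73. ] -33.6 dist 38
50 [0.035, 0.096, 0.0] [0, 0, -0.111] ->  [514.3 -82.2  73. ] -23.5 dist 51
40 [0.053, 0.114, 0.0] [0, 0, -0.139] ->  [510.2 -94.2  73. ] -13.5 dist 63
30 [0.075, 0.129, 0.0] [0, 0, -0.166] ->  [ 508.4 -107.4   73. ] -3.7 dist 75
20 [0.098, 0.14, 0.0] [0, 0, -0.194] ->  [ 508.6 -120.2   73. ] 6.3 dist 86
10 [0.123, 0.147, 0.0] [0, 0, -0.222] ->  [ 511.1 -132.9   73. ] 16.4 dist 96
0 [0.149, 0.15, 0.0] [0, 0, -0.25] ->  [ 515.5 -145.2   73. ] 26.5 dist 106Traceback (most recent call last):
  File "<stdin>", line 9, in <module>
    return _quantile_unchecked(
        a, q, axis, out, overwrite_input, method, keepdims, weights)
    return _ureduce(a,
                    func=_quantile_ureduce_func,
    ...<5 lines>...
                    overwrite_input=overwrite_input,
                    method=method)
    r = func(a, **kwargs)
    result = _quantile(arr,
                       quantiles=q,
    ...<2 lines>...
                       out=out,
                       weights=wgt)
    slices_having_nans = np.isnan(arr[-1, ...])
                                  ~~~^^^^^^^^^
IndexError: index -1 is out of bounds for axis 0 with size 0
```

View pics/s5.png

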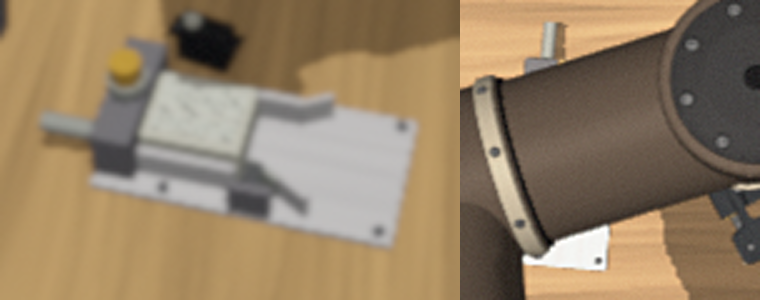

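The cassette sits against the head block with the catch arm back in the channel behind it (crop (255,185)); depth puts its rear at dock x≈0. Now I'll lower over the lever and sweep it open.

Request:
jog_arm:
  travel:
    - [0,0,0.1]
    - [0,0,0.18]
    - [0,0,0.22]
    - [0,0,0.25]
    - [0,0,0.254]
    - [0,0,0.254]
    - [0,0,0.254]
    - [0.002,0.025,0.254]
    - [0.009,0.051,0.254]
    - [0.009,0.051,0.254]
  dr:
    - [0,0,0]
    - [0,0,0]
    - [0,0,0]
    - [0,0,0]
    - [0,0,0]
    - [0,0,0]
    - [0,0,0]
    - [0,0,-0.028]
    - [0,0,-0.055]
    - [0,0,-0.055]
  claw: [0.5,0.5,0.5,0.5,0.5,0.5,0.5,0.5,0.5,0.5]

```text
time_s: 24.7
tcp_pos: [0.5289, -0.0604, 0.0734]
eef_rot: [-179.9, -0.0, -43.9]
contact_force: [0.6, 0.2, -0.8]
gripper_width: 0.0437
gripper_force: 0.0
```

Run:
```python
import numpy as np,subprocess
for k in (60,50,40,30,20,10,0,-5,-10,-14):
    b=np.radians(206.4-k)
    print(k,subprocess.run(['python3','p.py','528.6','-60.5','73','-43.5','%f,%f,73,%f'%(583+75*np.cos(b),-112+75*np.sin(b),26.4-max(k,0))],capture_output=True,text=True).stdout.strip())
```

```text
60 [0.002, 0.026, 0.0] [0, 0, -0.028] ->  [520.4 -70.6  73. ] -33.4 dist 13
50 [0.009, 0.051, 0.0] [0, 0, -0.055] ->  [514.3 -82.1  73. ] -23.7 dist 26
40 [0.02, 0.075, 0.0] [0, 0, -0.083] ->  [510.  -94.6  73. ] -13.6 dist 39
30 [0.035, 0.096, 0.0] [0, 0, -0.111] ->  [ 508.3 -107.4   73. ] -3.5 dist 51
20 [0.053, 0.115, 0.0] [0, 0, -0.139] ->  [ 508.2 -120.5   73. ] 6.5 dist 63
10 [0.075, 0.13, 0.0] [0, 0, -0.166] ->  [ 511.1 -133.5   73. ] 16.3 dist 75
0 [0.098, 0.141, 0.0] [0, 0, -0.194] ->  [ 515.6 -145.4   73. ] 26.3 dist 86
-5 [0.111, 0.145, 0.0] [0, 0, -0.194] ->  [ 519.  -151.3   73. ] 26.3 dist 91
-10 [0.124, 0.147, 0.0] [0, 0, -0.194] ->  [ 523.  -156.5   73. ] 26.3 dist 96
-14 [0.134, 0.149, 0.0] [0, 0, -0.194] ->  [ 525.9 -160.7   73. ] 26.3 dist 100
```

Request:
jog_arm:
  travel:
    - [0.002,0.026,0]
    - [0.009,0.051,0]
    - [0.02,0.075,0]
    - [0.035,0.096,0]
    - [0.053,0.115,0]
    - [0.075,0.13,0]
    - [0.098,0.141,0]
    - [0.105,0.143,0]
    - [0.111,0.145,0]
    - [0.111,0.145,0]
  dr:
    - [0,0,-0.028]
    - [0,0,-0.055]
    - [0,0,-0.083]
    - [0,0,-0.111]
    - [0,0,-0.139]
    - [0,0,-0.166]
    - [0,0,-0.194]
    - [0,0,-0.194]
    - [0,0,-0.194]
    - [0,0,-0.194]
  claw: [0.5,0.5,0.5,0.5,0.5,0.5,0.5,0.5,0.5,0.5]

```text
time_s: 25.95
tcp_pos: [0.5187, -0.1509, 0.0725]
eef_rot: [-180.0, 0.0, 25.8]
contact_force: [-1.9, 0.4, -0.7]
gripper_width: 0.044
gripper_force: 0.8
```

```bash
python3 p.py 519 -151.3 73 26.3 523,-156.5,73,26.3 525.9,-160.7,73,26.3
```

```text
[0.003, 0.013, 0.0] [0, 0, -0.0] ->  [ 523.2 -156.5   73. ] 26.3 dist 7
[0.004, 0.023, 0.0] [0, 0, -0.0] ->  [ 525.9 -160.7   73. ] 26.3 dist 12
```

Request:
jog_arm:
  travel:
    - [0,0.004,0]
    - [0,0.008,0]
    - [0,0.012,0]
    - [0,0.014,0]
    - [0,0.016,0]
    - [0,0.018,0]
    - [0,0.02,0]
    - [0,0.022,0]
    - [0,0.022,0]
    - [0,0.022,0]
  dr:
    - [0,0,0]
    - [0,0,0]
    - [0,0,0]
    - [0,0,0]
    - [0,0,0]
    - [0,0,0]
    - [0,0,0]
    - [0,0,0]
    - [0,0,0]
    - [0,0,0]
  claw: [0.5,0.5,0.5,0.5,0.5,0.5,0.5,0.5,0.5,0.5]

```text
time_s: 27.2
tcp_pos: [0.5238, -0.1609, 0.0726]
eef_rot: [180.0, -0.0, 26.0]
contact_force: [-2.4, 2.2, -1.2]
gripper_width: 0.0441
gripper_force: 1.1
```

Request:
jog_arm:
  travel:
    - [0,0.002,0]
    - [0,0.004,0]
    - [0,0.006,0]
    - [0,0.008,0]
    - [0,0.01,0]
    - [0,0.012,0]
    - [0,0.012,0]
    - [0,0.012,0]
    - [0,0.012,0]
    - [0,0.012,0]
  dr:
    - [0,0,0]
    - [0,0,0]
    - [0,0,0]
    - [0,0,0]
    - [0,0,0]
    - [0,0,0]
    - [0,0,0]
    - [0,0,0]
    - [0,0,0]
    - [0,0,0]
  claw: [0.5,0.5,0.5,0.5,0.5,0.5,0.5,0.5,0.5,0.5]

```text
time_s: 28.45
tcp_pos: [0.5243, -0.1627, 0.0722]
eef_rot: [-179.7, 0.0, 26.0]
contact_force: [-10.3, 25.8, 10.0]
gripper_width: 0.0437
gripper_force: 14.3
```

Request:
jog_arm:
  travel:
    - [0,-0.02,0]
    - [0,-0.038,0]
    - [0,-0.038,-0.1]
    - [0,-0.038,-0.2]
    - [0,-0.038,-0.3]
    - [-0.1,0.08,-0.3]
    - [-0.2,0.2,-0.3]
    - [-0.25,0.3,-0.3]
    - [-0.3,0.4,-0.3]
    - [-0.3,0.5,-0.3]
  dr:
    - [0,0,0]
    - [0,0,0]
    - [0,0,0]
    - [0,0,0]
    - [0,0,0]
    - [0,0,0]
    - [0,0,0]
    - [0,0,0]
    - [0,0,0]
    - [0,0,0]
  claw: [0.5,0.5,0.5,0.5,0.5,0.5,0.5,0.5,0.5,0.5]

```text
time_s: 29.7
tcp_pos: [0.4995, -0.457, 0.2237]
eef_rot: [179.9, -0.0, 26.0]
contact_force: [1.8, 0.4, 0.5]
gripper_width: 0.0438
gripper_force: 0.0
```

Run:
```python
from h import *
c=r.capture('side');t=r.capture('top');print(r.get_state()['tcp_pos'])
g=lambda q,y0,y1,x0,x1,w,h:cv2.resize(q['pixels'][y0:y1,x0:x1,::-1],(w,h),interpolation=cv2.INTER_CUBIC)
T=np.hstack([g(t,130,250,170,290,300,300),g(t,130,250,270,420,375,300)]);B=np.hstack([g(c,190,270,175,295,375,300)[:,:375],g(c,85,185,200,340,300,300)])
cv2.imwrite('pics/f.png',np.vstack([T,B]))
print(r.tip_of('lever_tip','top'),r.tip_of('catch','top')[:2])
o=np.array([.5508,.1202]);a=np.radians(-6.2);u=np.array([np.cos(a),np.sin(a)])
for q in(c,t):
    W=cloud(q);d=W[...,:2]-o;X=d@u*1000;Y=d@np.array([-u[1],u[0]])*1000
    m=(W[...,2]>.037)&(W[...,2]<.047)&(X>-60)&(X<68)&(abs(Y)<35)
    if m.sum():print(np.percentile(X[m],[1,99]),np.percentile(Y[m],[1,99]))
```

```text
[ 0.50039386 -0.45951176  0.22031218]Traceback (most recent call last):
  File "<stdin>", line 6, in <module>
ValueError: it knows: air_valve, battery, branch_cock, cassette, cup, dock, dock_home, dock_mouth, lever_tip, motor, oil, screwdriver, servo, wheel, wing_tip
```

View pics/f.png

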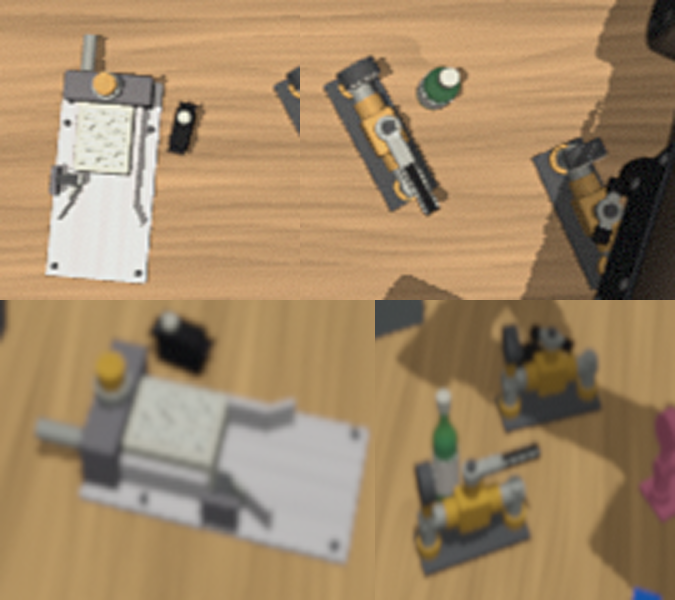

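The picture shows the cassette home against the head, with the catch nose out behind it at (80,178). The lever lies along the pipe at (410,170), and the wing cock, oil bottle and servo haven't moved. Handing in.

```bash
python3 -c "
from plant import r
print(r.close_job())"
```

```text
the job is handed in; nothing more can be done
None
```

I shut the air valve, slid the cassette fully home until the catch came out behind it, then turned the lever back open against its stop; the job is handed in at about 30 s of the 72 s limit.

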